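Seat a specimen block on its parallels in the vise

TASK

The amber specimen block in the small vise is riding crooked and clear of the two loose bars (parallels) that lie under it. Slide both bars along until each butts against the red stop plate, then tap the block down until both bars are pinched tight beneath it and no longer slide. Use firm taps of 16 to 20 N on the middle of its top face, never push on anything with more than 25 N, and leave the other things on the table alone.

Things in the scene. Friction and masses are not known exactly. Their poses are not given: they have to be found in the camera images.
- vise: small steel vise, fixed to the table; origin at the centre of its underside. x runs across the jaws (screw and front jaw at -x), y along them, z up. Jaws: 22 mm thick, inner faces at x = -25.5 and +25.5 mm, 70 mm long (y -35 to +35), tops 53 mm above the table. A groove along each jaw (x = -19 and +19 mm, rubber floor 24 mm above the table, 5 mm deep) guides a bar along y. The -y end is open.
- stop (a point): middle of the inner face of the red stop plate that stands across the +y end of the vise, at x = 0, y = +60 mm, 31 mm above the table. The plate is 66 mm wide in x, 6 mm thick, its top 42 mm above the table.
- bar_front: loose grey metal bar (parallel), 8 mm (x) by 120 mm (y) by 14 mm high, about 0.1 kg, in the groove by the front jaw; slides freely along y until the block pinches it. Origin at the centre of its underside; end faces 60 mm away along y. Home against the stop its origin is at y = 0 in the vise's frame; it starts 12 to 28 mm short, sticking out at the -y end, where closed fingertips can push its end face.
- bar_rear: the same kind of bar in the groove by the rear jaw, also 12 to 28 mm short of the stop at the start
- block: amber resin block gripped between the jaws, 50 mm (x) by 60 mm (y) by 22 mm high; origin at the centre of its underside, axes as the vise's. Just touching both bars, its underside is level, 38 mm above the table; at the start it is 4 to 7 mm higher and rocked up to 0.08 rad about y. It only moves up or down, against about 7 N of jaw friction, and rocks easily about y; it stays where it is left.
- block_top (a point): middle of the block's raised top face (28 mm in x by 44 mm in y, 6 mm above the shoulders), 60 mm above the table when the block just touches both bars, 64 to 67 mm at the start. Pressed here the block gives way at about 7 N, then levels on the bars and the force climbs; the rubber groove floors give about 0.12 mm per N on each bar. The jaws keep the pinch when a tap of 16 to 20 N ends.
- beaker: glass beaker, 52 mm wide, 68 mm high; bystander; origin at its underside
- folded_lens: folded black hand lens, 32x36x13 mm; bystander; origin at its underside
- specimen_jar: small jar with white cap, 38 mm wide, 65 mm high; bystander; origin at its underside
- chalk_box: open carton of chalk, 46x92x71 mm; bystander; origin at its underside
- cover_box: small pale green box of cover glasses, 29x32x21 mm; bystander; origin at its underside
Not all that is in view belongs to the job. Of the things that look like the vise, the largest one is meant.

How it is judged (in metres and radians):
On the way, in this order (a step that is already met when the one before it is completed fails the run):
1. both bars are butted against the stop plate while the block still rides clear of them (y of each of bar_front, bar_rear in the frame of vise above -0.002 m and x of bar_front in the frame of vise between -0.023 and -0.015 m and x of bar_rear in the frame of vise between 0.015 and 0.023 m and contact force between block and bar_front below 0.5 N and contact force between block and bar_rear below 0.5 N), for 0.2 s.
2. the block has been tapped down and pinches both bars (contact force between block and bar_front above 1.5 N and contact force between block and bar_rear above 1.5 N), for 0.2 s.
At the end, for the whole second after the job is handed in: Both bars lie in their grooves within 2 mm of the stop plate, at rest, and the block bears on each of them with more than 1.5 N after it has been released (all of step 2 and y of each of bar_front, bar_rear in the frame of vise above -0.002 m and x of bar_front in the frame of vise between -0.023 and -0.015 m and x of bar_rear in the frame of vise between 0.015 and 0.023 m and z of each of bar_front, bar_rear in the frame of vise below 0.0265 m and linear speed of each of bar_front, bar_rear below 0.01 m/s); the robot touches nothing.
It fails at once if the robot pushes on the vise, the block or a bar with more than 25 N (contact force between any of the fingers, the arm and vise above 25 N or contact force between any of the fingers, the arm and bar_front above 25 N or contact force between any of the fingers, the arm and bar_rear above 25 N).
It fails at once if a bystander is moved more than 20 mm (distance of any of beaker, folded_lens, specimen_jar, chalk_box, cover_box from where it was at the start of the episode above 0.02 m).
It also fails if it takes over 51 s, if anything falls off the work surface, if the arm or the gripper's body presses on something with over 40 N, if the wrist force passes 120 N, or if a joint passes its speed limit or range.

ROBOT

A 6-joint arm with a two-finger parallel gripper is mounted at the origin on a cart in front of the work surface, level with it; the furniture and walls round the work are solid. World frame = base frame: x ahead of the robot, y to its left, z up, the work surface at z = 0. Lengths are in m, angles in degrees, forces in N, time in s.
With the tool pointing down it reaches from about 0.4 to 0.825 m from the base axis. Payload 7 kg.
Tool frame: the origin (TCP) lies at the very end of the fingers, on their centre line; the grasp point (between the pads) lies 19 mm behind it; z points along the fingers, y is the line along which they close (so a half turn about z gives the same grasp; the last joint's range is limited). The gripper opens to 88 mm and grips with 3 to 60 N. Pads are 19 mm wide; open, the fingers measure 130 mm over their backs; the gripper's body (78 mm by 193 mm) begins 47 mm behind the grasp point.
Start: joints at [92.367, 20.546, 0.682, 0, -70.136, -16.507], TCP at [0.165, 0.655, 0.227] pointing down, gripper open.
Joint ranges: [-176.03, 176.03], [-82.01, 121.73], [-58.28, 71.71], [-173.87, 95.51], [-174.79, -0.11], [-173.66, 173.66]. Speed limits (degrees/s): [136.94, 136.94, 172.46, 180, 180, 180].

INTERFACE

Orientations are given as [roll, pitch, yaw] about the fixed x, y, z axes, in that order (R = Rz(yaw) Ry(pitch) Rx(roll)).
In Python, from plant import get_state, imaging, r, finder gives the robot as it stands.
- The arm moves only by the shell command python3 -m handwheel 'ROWS' [FORCE]. ROWS is JSON, a list of rows, each a list of 5 numbers: the closure, from 0 (fully open) to 1 (shut), then the shift along the world's x, y, z in cm, then the turn about the world's z in degrees. A call has 1 to 8 rows; each row is the pose to reach, as a shift and turn from the pose commanded when the call began; what a row does not reach only later rows make up. A row lasts 1/8 s, in which the tool goes at most 62.5 mm and 10.7 degrees, less where a joint would pass 70% of its speed; a pose out of reach is approached as far as the arm can. A call with a gripper value outside its range is refused whole. The fingers move at their own pace and stop on an object; FORCE is the grip in N (left out, the last holds). Time passes only in rows, so rows that repeat a pose let the fingers close. It gives the time, the measured TCP pose, the force, the opening and the grip force at its end, in the units of the state.
- get_state(): the state, without advancing time (a new reading comes with each control period).
- imaging.capture(name): name is "scene" or "top" or "wrist"; returns (picture, depth): 480x640x3 uint8, red, green, blue; 480x640 float32, m along the optical axis (not along the pixel's ray), 0 where there is no reading.
- imaging.get_calibration(name): a dict with "fx", "fy", "cx", "cy" (pixels), "dist" ([k1, k2, p1, p2, k3] as OpenCV has them; the pictures are not rectified), "rvec" (rotation vector, rad) and "tvec" (3), from world to camera coordinates, as OpenCV has them; the wrist camera has in their place "hand_eye" (4x4, takes a point from camera to tool coordinates, whose origin is the TCP and whose axes are the flange's). Camera axes: x right, y down, z forward; pixel columns grow to the right and rows downward; lengths in m; the calibration is good to about 2 mm. A picture is of the moment at which its call begins: read the wrist's pose just before it. get_calibration takes no time and is no camera call.
- r.close_job(): hands the job in; it is judged then, once.
Trained networks look in the newest picture that a camera, given by its name, has taken for a name from the list of things; names that differ only in an ending like _2 or _b are one class to them, and where a whole thing is asked for, a point or a joint stands for the part that bears it (a point fixed in the world has none). Each returns a list of dicts, best first, with "p" (0 to 1); they miss things now and then, are a little off and sometimes report something else, mostly with a low value. They report only what shows in the picture. A call takes as long as a camera call. They do not tell look-alikes from the thing itself.
- finder.cut_out(camera, query): "region" (480x640 bool, what is visible of it) and "pixel" ([column, row] in pixels, amid what is visible of it).
The state is a dict: "time_s": time; "joints": joint angles; "qd": joint speeds; "joint_torque": joint torques, N m; "tcp_pos": TCP position; "eef_rot": TCP orientation; "contact_force": force on the tool from outside, world axes, zero at the start; "moment": the same for the moment, N m; "gripper_width": finger opening in m; "gripper_force": force on a finger pad.
Only numpy, scipy, OpenCV 4.12 (cv2) and the standard library are available. Lean on these libraries where they do the work, as an engineer would, in place of code of your own. Each camera call takes 0.05 s, during which the arm holds its last target. There are 200 camera calls.

## Working session

There is one attempt and no reset: what is moved stays moved. The work goes in short steps, Python scripts to look and compute and a shell command to move; the robot and the scene stay as the last step left them, time stands still between calls to the robot, and variables do not carry over. Pictures are saved under pics/ and viewed, at most 10 in all, crops included, and the job is handed in when it is done.

```bash
mkdir -p pics; ls
cat > h.py <<'E'
import numpy as np,cv2
from plant import get_state,imaging,r,finder
from scipy.spatial.transform import Rotation as R
def cam(name,st=None):
    c=imaging.get_calibration(name);K=np.array([[c['fx'],0,c['cx']],[0,c['fy'],c['cy']],[0,0,1.]]);d=np.array(c['dist'])
    if 'rvec' in c:
        Rw=cv2.Rodrigues(np.array(c['rvec'],float))[0].T;t=-Rw@np.array(c['tvec'],float).ravel()
    else:
        H=np.array(c['hand_eye']);Rt=R.from_euler('xyz',st['eef_rot'],degrees=True).as_matrix()
        Rw=Rt@H[:3,:3];t=Rt@H[:3,3]+np.array(st['tcp_pos'])
    return K,d,Rw,t
def ray(cm,px):
    K,d,Rw,t=cm;u=cv2.undistortPoints(np.array(px,float).reshape(-1,1,2),K,d)[:,0]
    return np.c_[u,np.ones(len(u))]@Rw.T,t
def onz(cm,px,z):
    v,t=ray(cm,px);return t+v*((z-t[2])/v[:,2])[:,None]
def cloud(cm,dep,m):
    ys,xs=np.nonzero(m&(dep>0));v,t=ray(cm,np.c_[xs,ys]);return t+v*dep[ys,xs][:,None],np.c_[xs,ys]
def proj(cm,P):
    K,d,Rw,t=cm;return cv2.projectPoints(np.array(P,float).reshape(-1,3),cv2.Rodrigues(Rw.T)[0],-Rw.T@t,K,d)[0][:,0]
E
python3 - <<'E'
from h import *
ims=[]
for n in ['scene','top','wrist']:
    s=get_state();a,d=imaging.capture(n);np.savez(f'{n}0.npz',a=a,d=d)
    ims.append(a)
    for q in ['vise','block','bar_front']:
        for o in finder.cut_out(n,q)[:4]: print(n,q,round(o['p'],2),np.round(o['pixel']),o['region'].sum())
print(s)
im=np.vstack([np.hstack(ims[:2]),np.hstack([ims[2],ims[2]*0])]);cv2.imwrite('pics/a.png',cv2.resize(im,(800,600),interpolation=cv2.INTER_AREA)[:,:,::-1])
E
```

```text
pics
scene vise 0.85 [221. 237.] 774
scene vise 0.85 [343. 221.] 723
scene vise 0.8 [281. 220.] 1079
scene block 0.78 [287. 215.] 268
scene block 0.71 [344. 214.] 156
scene block 0.7 [228. 231.] 165
scene bar_front 0.26 [280. 221.] 1182
top vise 0.95 [333. 211.] 609
top vise 0.91 [288. 250.] 1148
top vise 0.86 [250. 294.] 678
top block 0.81 [289. 244.] 315
top block 0.7 [254. 292.] 207
top block 0.55 [329. 209.] 158
top bar_front 0.51 [306. 256.] 24
{'time_s': 0.4, 'joints': array([ 9.23646676e+01,  2.05555549e+01,  6.76565651e-01, -7.38429863e-04,
       -7.01355683e+01, -1.65059087e+01]), 'qd': array([ 0.01037716, -0.11450252,  0.03892164,  0.02558207, -0.01809028,
       -0.10394556]), 'joint_torque': array([ 1.76225432e-03, -5.81674004e+01,  2.92924654e+01,  6.99340135e+00,
        1.09028103e-02, -6.48301534e-05]), 'tcp_pos': array([0.16493267, 0.65447191, 0.22641403]), 'eef_rot': array([ 1.79985845e+02, -3.47019788e-03, -1.41414917e+01]), 'contact_force': array([ 0.04623651, -0.67409277,  0.31051488]), 'moment': array([ 0.0435807 ,  0.06259514, -0.0012056 ]), 'gripper_force': 0.0, 'gripper_width': 0.08792242526142822}
```

View pics/a.png

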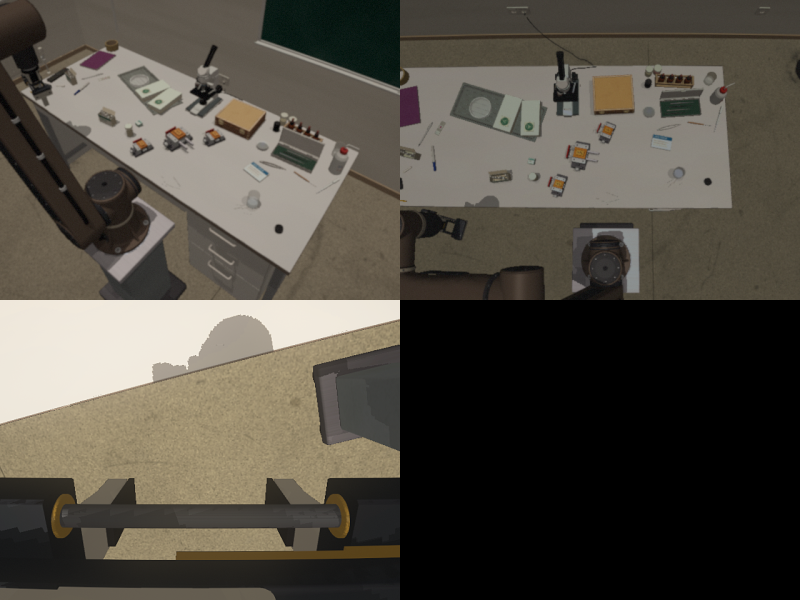

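Three look-alikes in the top picture, at (333,211), (288,250) and (250,294). The middle one, with 1148 px against 609 and 678, is the largest. I'll confirm it in a crop and locate it.

Run:
```python
from h import *
t=np.load('top0.npz');c=cam('top');sc=np.load('scene0.npz');c2=cam('scene')
for p in [[333,211],[288,250],[250,294]]: print(onz(c,p,.04).round(3))
A=cv2.resize(t['a'][190:310,220:380],(800,600),interpolation=cv2.INTER_CUBIC)[:,100:600]
B=cv2.resize(sc['a'][190:265,200:370],None,fx=4.7,fy=4.7,interpolation=cv2.INTER_CUBIC)
cv2.imwrite('pics/b.png',A[:,:,::-1])
P,px=cloud(c,t['d'],np.ones((480,640),bool))
m=(P[:,2]>.015)&(P[:,2]<.12)
for p in [[333,211],[288,250],[250,294]]:
    mm=m&(np.abs(px-p).max(1)<26);q=P[mm];print(q.min(0).round(3),q.max(0).round(3))
for q in ['beaker','folded_lens','specimen_jar','chalk_box','cover_box']:
    imaging.capture('top')
    for o in finder.cut_out('top',q)[:2]:print(q,round(o['p'],2),o['pixel'],onz(c,[o['pixel']],.04).round(3))
```

```text
[[ 0.618 -0.011  0.04 ]]
[[0.494 0.127 0.04 ]]
[[0.359 0.24  0.04 ]]
[ 0.565 -0.046  0.015] [0.673 0.046 0.051]
[0.424 0.05  0.015] [0.574 0.194 0.077]
[0.299 0.192 0.015] [0.408 0.284 0.053]
beaker 0.73 [444.1, 277.2] [[ 0.411 -0.348  0.04 ]]
folded_lens 0.62 [494.2, 289.5] [[ 0.374 -0.499  0.04 ]]
specimen_jar 0.43 [209.5, 281.9] [[0.395 0.365 0.04 ]]
chalk_box 0.64 [159.0, 282.5] [[0.393 0.521 0.04 ]]
chalk_box 0.38 [302.8, 253.3] [[0.484 0.081 0.04 ]]
cover_box 0.4 [207.1, 258.4] [[0.468 0.375 0.04 ]]
```

View pics/b.png

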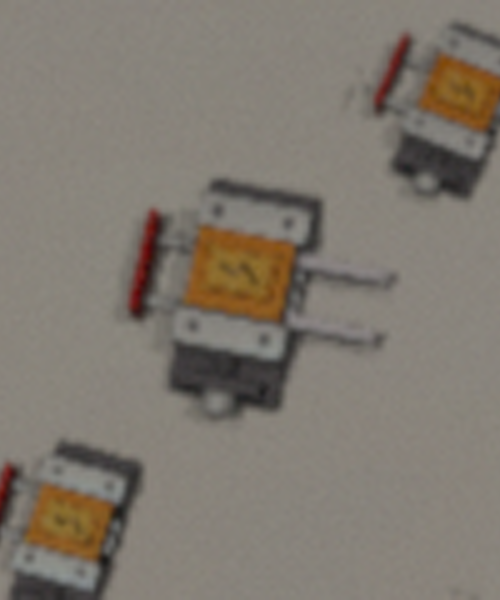

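The crop shows the middle vise at full size, with its red stop on the left (world +y) and its two bars sticking out on the right, at crop (390,280) and (378,340). It is the one meant. The smaller ones sit upper right and lower left. Next I'll move the wrist camera above it.

```bash
python3 -c "
from h import *
print(np.round(imaging.get_calibration('wrist')['hand_eye'],3).tolist(),imaging.get_calibration('wrist')['fx'])"
python3 -m handwheel '[[1,4,-5,1,0],[1,8,-10,2,0],[1,11,-15.5,4,0],[1,14,-21,4,0],[1,17,-26.5,4,0],[1,20,-32,4,0],[1,22,-37,4,0],[1,24,-42,4,0]]' 10
python3 -m handwheel '[[1,2,-5,0,0],[1,4,-10,0,0],[1,6,-14,0,4],[1,6,-14,0,4],[1,6,-14,0,4]]'
```

```text
[[0.0, -0.961, -0.276, 0.074], [1.0, 0.0, -0.001, 0.0], [0.001, -0.276, 0.961, -0.159], [0.0, 0.0, 0.0, 1.0]] 410.558675887058
time_s: 2.1
tcp_pos: [0.4054, 0.2325, 0.267]
eef_rot: [-180.0, -0.0, -14.2]
contact_force: [1.2, 1.0, 0.3]
gripper_width: 0.0131
gripper_force: 0.0
time_s: 2.72
tcp_pos: [0.4649, 0.0944, 0.2666]
eef_rot: [-180.0, -0.0, -10.2]
contact_force: [0.6, 0.4, -0.8]
gripper_width: 0.0003
gripper_force: 0.0
```

Run:
```python
from h import *
s=get_state();a,d=imaging.capture('wrist');np.savez('w1.npz',a=a,d=d,p=s['tcp_pos'],e=s['eef_rot'])
c=cam('wrist',s)
print(proj(c,[[.494,.127,.04],[.494,.127,.06]]))
u,v=proj(c,[[.49,.115,.05]])[0].astype(int)
x0,y0=max(u-130,0),max(v-100,0);print(x0,y0)
cv2.imwrite('pics/c.png',cv2.resize(a[y0:y0+195,x0:x0+260],None,fx=3,fy=3,interpolation=cv2.INTER_CUBIC)[:,:,::-1])
```

```text
[[280.88052799 178.51278399]
 [278.76628931 181.486893  ]]
163 81
```

View pics/c.png

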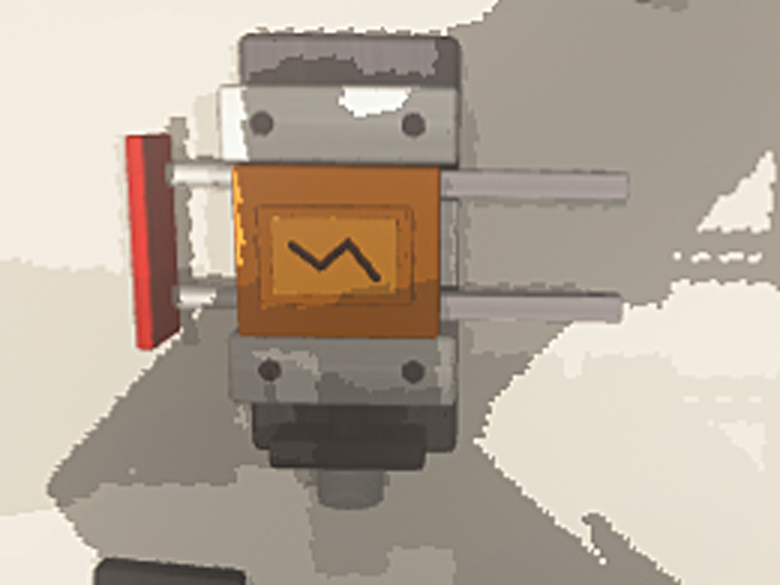

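The wrist view shows the vise nearly aligned with the tool. The bar ends are at crop (628,186) rear and (622,306) front, the block's raised face is centred near (337,256), and the red stop is at (155,240). Now to put these into the world frame, with depth as the second measure.

```bash
cat > m.py <<'E'
from h import *
w=np.load('w1.npz');s=dict(tcp_pos=w['p'],eef_rot=w['e']);c=cam('wrist',s)
F=lambda p:np.array(p,float)/3+[163,81]
def both(n,p,z):
    f=F([p]);g=onz(c,f,z)[0];u,v=f[0].round().astype(int)
    D=w['d'][v-1:v+2,u-1:u+2];D=D[D>0];ry,t=ray(c,f);q=t+ry[0]*np.median(D) if len(D) else None
    print(n,g.round(4),None if q is None else q.round(4));return g
for n,p,z in [('rear end',(628,186),.038),('rear in',(610,186),.038),('front end',(622,306),.038),('front in',(605,306),.038),
 ('screwhole',(262,124),.053),('sh',(413,124),.053),('sh',(270,370),.053),('sh',(413,370),.053),('rj corner',(458,163),.053),('fj corner',(456,337),.053),
 ('top c',(337,256),.066),('top l',(285,256),.066),('top r',(390,256),.066),('top u',(337,225),.066),('top d',(337,290),.066),('shoulder',(425,250),.06),('stop t',(130,140),.042),('stop b',(145,345),.042),('stop mid',(170,240),.042),('rail',(200,175),.03)]: both(n,p,z)
# top camera cross-check
t=np.load('top0.npz');ct=cam('top')
G=lambda p:np.array(p,float)/5+[240,190]
for n,p,z in [('T rear end',(398,280),.038),('T front end',(383,341),.038),('T top c',(238,270),.066)]: print(n,onz(ct,[G(p)-.5],z).round(4))
E
python3 m.py
```

```text
rear end [0.5109 0.0377 0.038 ] [0.5083 0.0335 0.0006]
rear in [0.5119 0.0431 0.038 ] [0.5119 0.0432 0.0385]
front end [0.4747 0.0449 0.038 ] [0.4747 0.0449 0.038 ]
front in [0.4756 0.0502 0.038 ] [0.4757 0.0502 0.0386]
screwhole [0.5484 0.1418 0.053 ] [0.5484 0.1417 0.0542]
sh [0.5405 0.0985 0.053 ] [0.5405 0.0984 0.054 ]
sh [0.4768 0.1556 0.053 ] [0.4769 0.1554 0.0539]
sh [0.469  0.1123 0.053 ] [0.4693 0.1122 0.0548]
rj corner [0.5273 0.0876 0.053 ] [0.5259 0.0885 0.0006]
fj corner [0.4767 0.0975 0.053 ] [0.4716 0.0989 0.0218]
top c [0.5081 0.1265 0.066 ] [0.5083 0.1263 0.0679]
top l [0.5108 0.1413 0.066 ] [0.511  0.141  0.0677]
top r [0.5054 0.1114 0.066 ] [0.5055 0.1113 0.0673]
top u [0.5168 0.1247 0.066 ] [0.5169 0.1245 0.0676]
top d [0.4985 0.1285 0.066 ] [0.4987 0.1283 0.0673]
shoulder [0.5048 0.1015 0.06  ] [0.5048 0.1014 0.0607]
stop t [0.5515 0.184  0.042 ] [0.5514 0.1838 0.0426]
stop b [0.4898 0.1949 0.042 ] [0.4898 0.195  0.0418]
stop mid [0.5202 0.1792 0.042 ] [0.5188 0.1873 0.0106]
rail [0.5376 0.1682 0.03  ] [0.5376 0.1711 0.0165]
T rear end [[0.509  0.0316 0.038 ]]
T front end [[0.4709 0.0405 0.038 ]]
T top c [[0.5096 0.1277 0.066 ]]
```

```bash
python3 -m handwheel '[[1,2,-5,0,0],[1,3.8,-10.2,-3,0],[1,3.8,-10.2,-9,0],[1,3.8,-10.2,-15,0],[1,3.8,-10.2,-20,0],[1,3.8,-10.2,-23.8,0],[1,3.8,-10.2,-23.8,0],[1,3.8,-10.2,-23.8,0]]' 40
python3 - <<'E'
from h import *
s=get_state();a,d=imaging.capture('wrist');print(s['tcp_pos'],s['contact_force'])
cv2.imwrite('pics/d.png',a[:,:,::-1])
E
```

```text
time_s: 3.78
tcp_pos: [0.5039, -0.0065, 0.0299]
eef_rot: [-180.0, -0.1, -10.0]
contact_force: [-0.8, 0.4, 0.8]
gripper_width: 0.0001
gripper_force: 0.0
[ 0.50394762 -0.00649546  0.02987423] [-0.76226621  0.36142091  0.84133283]
```

View pics/d.png

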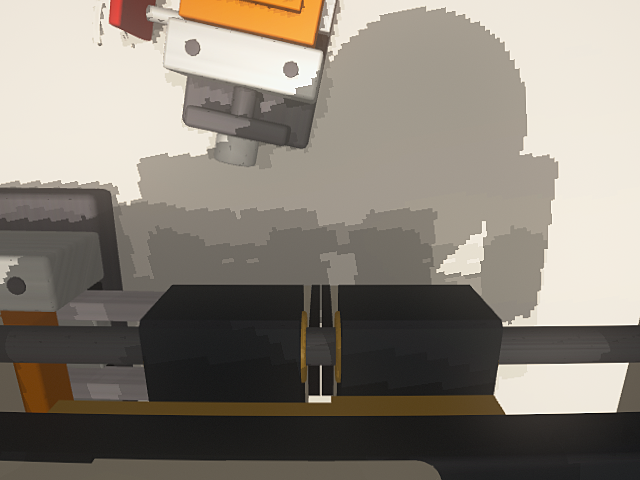

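The wrist view shows the tool clear of the real vise (upper left) and of the bar ends (left, around (100,300) and (110,385)). I'll push the rear bar along the vise's +y in small steps.

```bash
python3 -m handwheel '[[1,0.18,1,-0.2,-0.2],[1,0.36,2,-0.2,-0.2],[1,0.45,2.5,-0.2,-0.2],[1,0.54,3,-0.2,-0.2],[1,0.63,3.5,-0.2,-0.2],[1,0.72,4,-0.2,-0.2],[1,0.8,4.4,-0.2,-0.2],[1,0.8,4.4,-0.2,-0.2]]'
python3 - <<'E'
from h import *
s=get_state();print(s['tcp_pos'],s['contact_force'])
p=np.array(s['tcp_pos'])[:2]-[.5087,.1271];print(p@[.984,-.179],p@[.179,.984])
a,d=imaging.capture('top')
c=cam('top');u,v=proj(c,[[.51,.1,.04]])[0].astype(int)
cv2.imwrite('pics/e.png',cv2.resize(a[v-30:v+30,u-40:u+40],None,fx=8,fy=8,interpolation=cv2.INTER_CUBIC)[:,:,::-1])
E
```

```text
time_s: 4.82
tcp_pos: [0.5111, 0.0368, 0.0265]
eef_rot: [-180.0, -0.0, -10.3]
contact_force: [0.3, 1.2, -0.4]
gripper_width: 0.0005
gripper_force: 0.0
[0.51106641 0.03683612 0.02653074] [ 0.3100621   1.17628279 -0.35839183]
0.018485781488338064 -0.08839606794789624
```

```bash
for i in 1; do python3 -m handwheel '[[1,0.03,0.15,0,0],[1,0.06,0.3,0,0],[1,0.09,0.45,0,0],[1,0.09,0.45,0,0]]'; done; python3 -m handwheel '[[1,0.03,0.15,0,0],[1,0.03,0.15,0,0]]';python3 -m handwheel '[[1,0.03,0.15,0,0],[1,0.03,0.15,0,0]]'
```

```text
time_s: 5.38
tcp_pos: [0.5119, 0.0412, 0.0266]
eef_rot: [-180.0, -0.0, -10.3]
contact_force: [0.8, 0.9, 1.2]
gripper_width: 0.0006
gripper_force: 0.0
time_s: 5.62
tcp_pos: [0.5122, 0.0426, 0.0266]
eef_rot: [-180.0, -0.0, -10.3]
contact_force: [0.6, 0.3, 0.5]
gripper_width: 0.0
gripper_force: 0.0
time_s: 5.88
tcp_pos: [0.5125, 0.0442, 0.0266]
eef_rot: [-180.0, -0.0, -10.3]
contact_force: [-0.0, 0.1, 0.2]
gripper_width: 0.0004
gripper_force: 0.0
```

```bash
python3 -m handwheel '[[1,0.03,0.15,0,0],[1,0.03,0.15,0,0]]';python3 -m handwheel '[[1,0.03,0.15,0,0],[1,0.03,0.15,0,0]]'
python3 - <<'E'
from h import *
a,d=imaging.capture('top')
c=cam('top');u,v=proj(c,[[.51,.1,.04]])[0].astype(int)
cv2.imwrite('pics/e.png',cv2.resize(a[v-30:v+30,u-40:u+40],None,fx=8,fy=8,interpolation=cv2.INTER_CUBIC)[:,:,::-1])
E
```

```text
time_s: 6.12
tcp_pos: [0.5128, 0.0456, 0.0266]
eef_rot: [-180.0, -0.0, -10.3]
contact_force: [-0.7, 0.3, -0.2]
gripper_width: 0.0005
gripper_force: 0.0
time_s: 6.38
tcp_pos: [0.5131, 0.0472, 0.0266]
eef_rot: [-180.0, -0.0, -10.3]
contact_force: [-0.5, 0.3, -0.2]
gripper_width: 0.0005
gripper_force: 0.0
```

View pics/e.png

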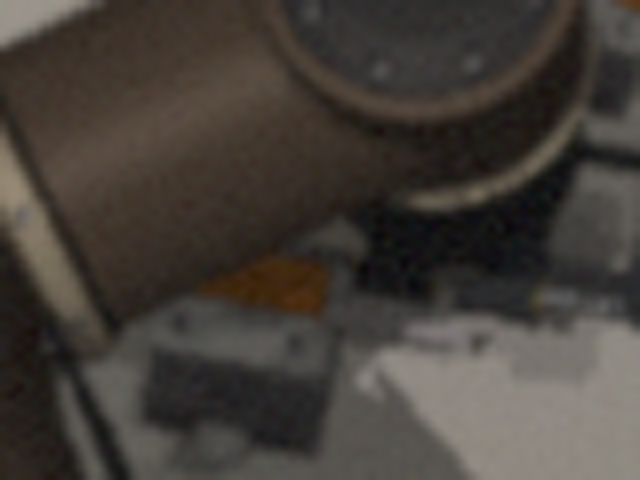

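```bash
for i in 1; do python3 -m handwheel '[[1,0.015,0.1,0,0],[1,0.015,0.1,0,0]]';python3 -m handwheel '[[1,0.015,0.1,0,0],[1,0.015,0.1,0,0]]';python3 -m handwheel '[[1,0.02,0.1,0,0],[1,0.02,0.1,0,0]]'; done | grep -E 'pos|contact'
```

```text
tcp_pos: [0.5132, 0.0481, 0.0266]
contact_force: [-0.6, 0.1, 0.4]
tcp_pos: [0.5133, 0.049, 0.0265]
contact_force: [1.0, -2.0, 0.7]
tcp_pos: [0.5127, 0.0492, 0.0264]
contact_force: [-0.7, -4.7, 0.3]
```

Rear bar is home: -4.7 N, and the 16 mm finger half-depth puts its end at y = -60 mm. Front bar next.

```bash
python3 -m handwheel '[[1,-0.4,-2.2,0,0],[1,-0.8,-4.4,0,0],[1,-2.6,-4,0,0],[1,-4.55,-3.7,0,0],[1,-4.55,-3.7,0,0],[1,-4.55,-3.7,0,0]]'
python3 -m handwheel '[[1,0.18,1,0,0],[1,0.27,1.5,0,0],[1,0.36,2,0,0],[1,0.45,2.5,0,0],[1,0.54,3,0,0],[1,0.63,3.5,0,0],[1,0.69,3.8,0,0],[1,0.69,3.8,0,0]]'
python3 -c "
from h import *
s=get_state();p=np.array(s['tcp_pos'])[:2]-[.5087,.1271];print(p@[.984,-.179],p@[.179,.984])"
```

```text
time_s: 7.92
tcp_pos: [0.4691, 0.0135, 0.0269]
eef_rot: [-180.0, -0.1, -10.3]
contact_force: [0.4, -0.2, 0.2]
gripper_width: 0.0004
gripper_force: 0.0
time_s: 8.93
tcp_pos: [0.475, 0.0513, 0.0266]
eef_rot: [-180.0, -0.0, -10.3]
contact_force: [0.8, 1.0, -0.4]
gripper_width: 0.0004
gripper_force: 0.0
-0.019553196741866372 -0.08059400291830236
```

```bash
for i in 1; do python3 -m handwheel '[[1,0.03,0.15,0,0],[1,0.05,0.3,0,0],[1,0.05,0.3,0,0]]';python3 -m handwheel '[[1,0.015,0.1,0,0],[1,0.015,0.1,0,0]]';python3 -m handwheel '[[1,0.02,0.1,0,0],[1,0.02,0.1,0,0]]'; done | grep -E 'pos|contact'
```

```text
tcp_pos: [0.4754, 0.0541, 0.0266]
contact_force: [-0.8, -0.1, -0.8]
tcp_pos: [0.4755, 0.0551, 0.0266]
contact_force: [-1.1, -0.4, 0.3]
tcp_pos: [0.4758, 0.0561, 0.0265]
contact_force: [0.8, -0.2, 0.1]
```

```bash
for i in 1; do python3 -m handwheel '[[1,0.015,0.1,0,0],[1,0.015,0.1,0,0]]';python3 -m handwheel '[[1,0.02,0.1,0,0],[1,0.02,0.1,0,0]]'; done | grep -E 'pos|contact'
```

```text
tcp_pos: [0.4753, 0.0564, 0.0264]
contact_force: [-0.7, -4.5, 1.2]
tcp_pos: [0.4748, 0.0566, 0.0262]
contact_force: [-1.0, -7.3, 2.3]
```

Front bar is home too. I'll back off, rise and check from above.

```bash
python3 -m handwheel '[[1,-0.4,-2,0,0],[1,-0.5,-3,0,0],[1,-0.5,-3,6,0],[1,-0.5,-3,12,0],[1,-0.5,0,17,0],[1,-0.8,3.8,20,0],[1,-0.8,3.8,20,0],[1,-0.8,3.8,20,0]]'
python3 - <<'E'
from h import *
s=get_state();a,d=imaging.capture('wrist');np.savez('w2.npz',a=a,d=d,p=s['tcp_pos'],e=s['eef_rot'])
c=cam('wrist',s);u,v=proj(c,[[.49,.115,.05]])[0].astype(int)
x0,y0=max(u-130,0),max(v-100,0);print(x0,y0)
cv2.imwrite('pics/f.png',cv2.resize(a[y0:y0+195,x0:x0+260],None,fx=3,fy=3,interpolation=cv2.INTER_CUBIC)[:,:,::-1])
E
```

```text
time_s: 11.3
tcp_pos: [0.4677, 0.0957, 0.2261]
eef_rot: [-180.0, 0.0, -10.3]
contact_force: [-0.2, 0.6, 0.0]
gripper_width: 0.0005
gripper_force: 0.0
162 91
```

View pics/f.png

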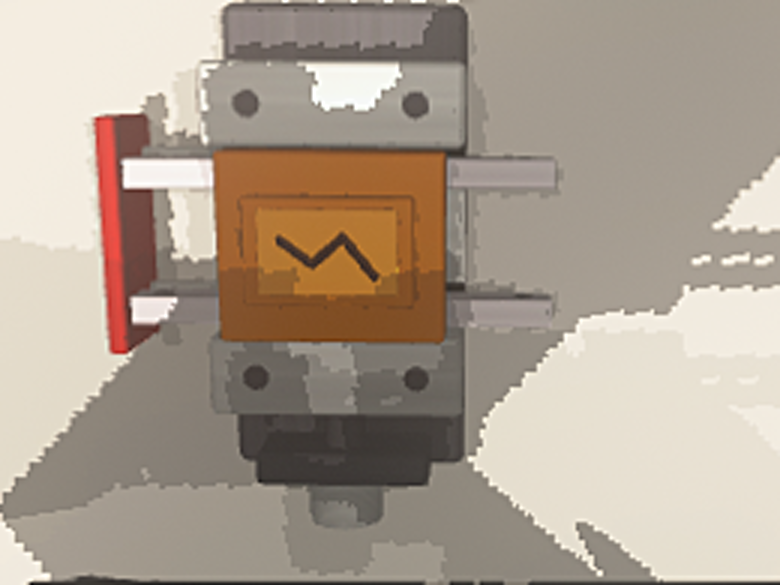

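Both bars now butt against the red plate (left ends at crop (122,172) and (132,308), right ends at (557,174) and (553,312)). The block's face centre is near (327,251). A quick numeric check:

Run:
```python
from h import *
w=np.load('w2.npz');c=cam('wrist',dict(tcp_pos=w['p'],eef_rot=w['e']));F=lambda p:np.array(p,float)/3+[162,91]
h=onz(c,F([(246,103),(415,103),(256,378),(416,378)]),.0535);m=h.mean(0);print('c',m)
d=(h[0]-h[1]+h[2]-h[3])[:2];yh=d/np.linalg.norm(d);xh=np.array([yh[1],-yh[0]]);print(np.degrees(np.arctan2(-yh[0],yh[1])))
for p,z in [((557,174),.038),((553,312),.038),((327,251),.066)]:
    q=onz(c,F([p]),z)[0];e=q[:2]-m[:2];print(q.round(4),(e@xh).round(4),(e@yh).round(4))
```

```text
c [0.5087862  0.12701966 0.0535    ]
-10.395278754778197
[0.5152 0.0643 0.038 ] 0.0176 -0.0605
[0.4774 0.0717 0.038 ] -0.0209 -0.0601
[0.5086 0.1273 0.066 ] -0.0002 0.0002
```

```bash
python3 -m handwheel '[[1,4.1,3.1,-2,0],[1,4.1,3.1,-8,0],[1,4.1,3.1,-13,0],[1,4.1,3.1,-15.2,0],[1,4.1,3.1,-15.2,0],[1,4.1,3.1,-15.2,0]]'; python3 -m handwheel '[[1,0,0,-0.2,0],[1,0,0,-0.4,0],[1,0,0,-0.5,0],[1,0,0,-0.5,0]]';python3 -m handwheel '[[1,0,0,-0.1,0],[1,0,0,-0.2,0],[1,0,0,-0.2,0]]'
```

```text
time_s: 12.1
tcp_pos: [0.5096, 0.1267, 0.0751]
eef_rot: [-180.0, -0.0, -10.4]
contact_force: [1.1, 0.8, -0.3]
gripper_width: 0.0005
gripper_force: 0.0
time_s: 12.6
tcp_pos: [0.5091, 0.1271, 0.0697]
eef_rot: [-180.0, -0.0, -10.3]
contact_force: [-0.6, -0.7, -0.0]
gripper_width: 0.0004
gripper_force: 0.0
time_s: 12.98
tcp_pos: [0.509, 0.1269, 0.0674]
eef_rot: [180.0, 0.0, -10.3]
contact_force: [-0.5, 0.4, 0.2]
gripper_width: 0.0006
gripper_force: 0.0
```

Now press in small steps, reading the force each time.

```bash
for i in 1; do python3 -m handwheel '[[1,0,0,-0.1,0],[1,0,0,-0.2,0],[1,0,0,-0.2,0]]';python3 -m handwheel '[[1,0,0,-0.1,0],[1,0,0,-0.2,0],[1,0,0,-0.2,0]]';python3 -m handwheel '[[1,0,0,-0.1,0],[1,0,0,-0.1,0]]'; done | grep -E 'pos|contact'
```

```text
tcp_pos: [0.5095, 0.1271, 0.066]
contact_force: [-0.4, -0.5, 5.8]
tcp_pos: [0.5095, 0.1271, 0.0639]
contact_force: [0.4, -0.9, 4.2]
tcp_pos: [0.5095, 0.1271, 0.0628]
contact_force: [1.7, -1.6, 4.4]
```

```bash
for i in 1; do python3 -m handwheel '[[1,0,0,-0.1,0],[1,0,0,-0.1,0]]';python3 -m handwheel '[[1,0,0,-0.1,0],[1,0,0,-0.1,0]]';python3 -m handwheel '[[1,0,0,-0.05,0],[1,0,0,-0.05,0]]'; python3 -m handwheel '[[1,0,0,-0.05,0],[1,0,0,-0.05,0]]'; done | grep -E 'pos|contact'
```

```text
tcp_pos: [0.5095, 0.1271, 0.0617]
contact_force: [1.6, -1.7, 4.7]
tcp_pos: [0.5094, 0.1271, 0.0607]
contact_force: [2.5, -1.1, 4.2]
tcp_pos: [0.5094, 0.1271, 0.0602]
contact_force: [2.2, -1.2, 4.2]
tcp_pos: [0.5094, 0.1271, 0.0599]
contact_force: [1.2, -2.8, 7.0]
```

```bash
for i in 1; do python3 -m handwheel '[[1,0,0,-0.05,0],[1,0,0,-0.05,0]]'; python3 -m handwheel '[[1,0,0,-0.05,0],[1,0,0,-0.05,0]]'; done | grep -E 'pos|contact'
```

```text
tcp_pos: [0.5095, 0.1271, 0.0597]
contact_force: [0.4, -1.9, 10.3]
tcp_pos: [0.5096, 0.1271, 0.0595]
contact_force: [-0.8, -2.0, 12.1]
```

```bash
for i in 1; do python3 -m handwheel '[[1,0,0,-0.05,0],[1,0,0,-0.05,0]]'; python3 -m handwheel '[[1,0,0,-0.05,0],[1,0,0,-0.05,0]]'; done | grep -E 'pos|contact'
```

```text
tcp_pos: [0.5096, 0.1271, 0.0593]
contact_force: [-1.4, -3.9, 16.1]
tcp_pos: [0.5097, 0.1271, 0.059]
contact_force: [-3.0, -4.4, 19.2]
```

19 N reached. I'll release and check the block's level from above.

```bash
python3 -m handwheel '[[1,0,0,0,0],[1,0,0,0.5,0],[1,0,0,2,0],[1,-1,-1,8,0],[1,-3,-2.5,13,0],[1,-4.1,-3.1,16.6,0],[1,-4.1,-3.1,16.6,0],[1,-4.1,-3.1,16.6,0]]'
python3 - <<'E'
from h import *
s=get_state();a,d=imaging.capture('wrist')
c=cam('wrist',s);xh=np.array([.984,-.179]);yh=np.array([.179,.984])
w=np.load('w2.npz')
for n,dd,cc in [('before',w['d'],cam('wrist',dict(tcp_pos=w['p'],eef_rot=w['e']))),('after',d,c)]:
    P,px=cloud(cc,dd,np.ones((480,640),bool));e=P[:,:2]-[.5088,.127];X=e@xh;Y=e@yh
    t=(abs(X)<.012)&(abs(Y)<.019)&(P[:,2]>.04);A=np.c_[X[t],Y[t],np.ones(t.sum())];print(n,np.linalg.lstsq(A,P[t,2],rcond=None)[0].round(4))
    for sx in (-1,1):
        q=(abs(X-sx*.019)<.003)&(Y<-.045)&(P[:,2]>.033)&(P[:,2]<.045);print(sx,'end',np.percentile(Y[q],2).round(4),np.median(P[q,2]).round(4))
    j=(abs(abs(X)-.036)<.006)&(abs(Y)<.03);print('jaw z',np.median(P[j,2]).round(4))
x0,y0=162,91
cv2.imwrite('pics/g.png',cv2.resize(a[y0:y0+195,x0:x0+260],None,fx=3,fy=3,interpolation=cv2.INTER_CUBIC)[:,:,::-1])
E
```

```text
time_s: 16.98
tcp_pos: [0.4677, 0.0961, 0.2235]
eef_rot: [-180.0, 0.0, -10.3]
contact_force: [0.7, 0.0, -0.8]
gripper_width: 0.0003
gripper_force: 0.0
before [-5.2404 -1.0577  0.2708]
-1 end -0.059 0.0381
1 end -0.0592 0.038
jaw z 0.0536
after [-5.1372 -1.0165  0.2692]
-1 end -0.0593 0.0375
1 end -0.0595 0.0376
jaw z 0.0537
```

View pics/g.png

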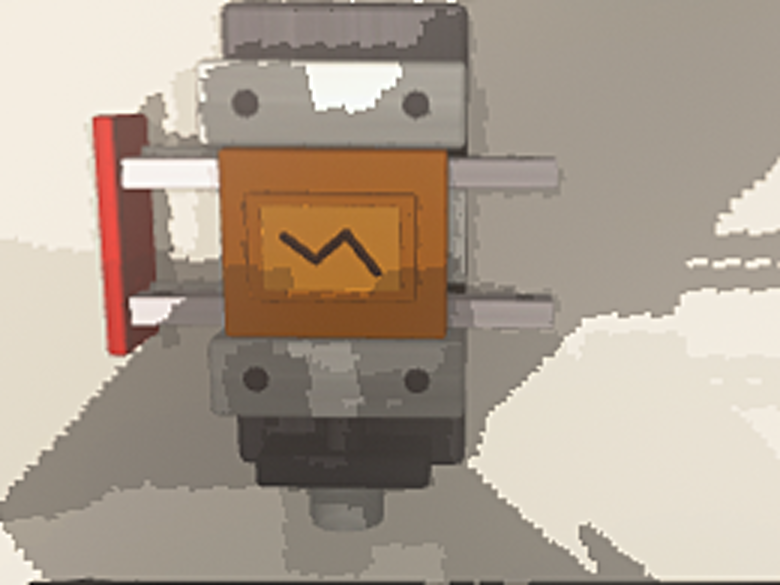

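Block now sits level, and both bars are home at the plate and sank about 0.5 mm evenly, so both are pinched. Handing in.

```bash
python3 -c "
from plant import r
print(r.close_job())"
```

```text
the job is handed in; nothing more can be done
None
```

Both bars were pushed home against the red stop plate and the block was tapped down to 19 N. Afterwards both bars sat about 0.5 mm lower, so I judged them pinched but did not test by sliding them, and I handed the job in at about 17 s; no verdict came back.

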